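# Show where the tape is kept

### The job

The upper drawer of the stationery cabinet hangs open over the lower one. Push it fully shut with the fingertips, without slamming it, so that the open lower drawer can be seen into; then show a colleague the roll of tape in there: point straight down at its middle, fingertips about three centimetres above it, for at least two seconds, and finish still pointing. Do not touch or shift anything lying in the lower drawer, leave that drawer pulled out, and leave the things on the desk alone.

Things in the scene. Friction and masses are not known exactly. Their poses are not given: they have to be found in the camera images.
- cabinet: two-drawer grey steel desktop stationery cabinet, fixed, 300 wide x 290 deep x 160 mm high. Origin: on the desk, middle of the foot of its front face; x points into the cabinet (away from the robot), y to the left along the face, z up. Both drawers slide along its x
- upper_drawer (a joint): how far the upper drawer stands open, in m: 0 = fully shut, about 0.16 to 0.21 at the start, hanging over the lower one; slides with about 2 N of friction and stays where it is left
- upper_front (a point): middle of the outer face of the upper drawer's front panel, 120 mm above the desk, moves with it. Panel 296 wide, 16 thick, z 84 to 150 mm; when shut it lies on the cabinet's face, so its outer face is at x -16 mm of the cabinet. A steel lip pull 90 mm wide sticks out 12 mm at its lower edge, z 86 to 89 mm
- lower_drawer (a joint): how far the lower drawer has been pushed in from where it stands, in m: 0 = as it stands, pulled out; friction about 3 N
- lower_front (a point): middle of the top edge of the lower drawer's front panel (16 mm thick), 74 mm above the desk, 248 mm before the cabinet's face. Behind it, towards the cabinet: six compartments, 2 rows of 3, each 90 mm deep x 88 mm wide, row centres 53 and 146 mm behind this point; floor at z 20, dividers up to z 55, side walls to z 66 mm; then a trough with pencils
- tape: roll of cream sticky tape lying flat in one of the six compartments of the lower drawer: a ring of 62 mm outer diameter with a 28 mm hole, 24 mm high; origin at the centre of its underside, z up
- tape_center (a point): centre of the roll of tape: on its axis, at half height (12 mm below its top)
- pin_tin: round closed aluminium tin, 62 mm diameter, 24 mm high, no hole, in another compartment; origin at the centre of its underside
- staple_box: small cardboard box, 62 x 38 x 20 mm, in another compartment; origin at the centre of its underside
- eraser: white eraser in a grey sleeve, 60 x 23 x 13 mm, in another compartment; origin at the centre of its underside
- stamp: wooden hand stamp, base 50 x 24 mm with a round handle, 40 mm high, in another compartment; origin at the centre of its underside
- binder_clip: black binder clip standing on its 18 x 50 mm back with two steel wire arms up, 37 mm high, in another compartment; origin at the centre of its underside
- mug: white mug, 80 mm diameter, 92 mm high, handle along its +y, on the desk to the right of the open lower drawer (its -y side); origin at the centre of its underside
- stapler: black stapler 135 x 34 x 55 mm, on the desk to the left of the open lower drawer; origin at the centre of its underside, x along it

How it is judged:
On the way, in this order (a step that is already met when the one before it is completed fails the run):
1. the upper drawer is fully shut (within 6 mm) (value of joint upper_drawer below 0.006 m), for 0.2 s.
2. the tool points down at the roll of tape from just above it, touching nothing, for two seconds (horizontal distance between the grasp point and tape_center below 0.025 m and z of the grasp point in the frame of tape_center between 0.012 and 0.085 m and angle between the grasp point's own z axis and vertical above 2.44 rad and contact force between each of the arm, the fingers and anything else below 0.3 N and value of joint upper_drawer below 0.006 m), for 2 s.
At the end, for the whole second after the job is handed in: Upper drawer shut within 6 mm, lower pushed in < 12 mm; tool point within 25 mm of the tape's axis, at most 85 mm above its centre, tool within 40 degrees of straight down, touching nothing; stock within 20 mm and desk things within 15 mm of their starts (all of step 2 and value of joint lower_drawer below 0.012 m and distance of each of tape, pin_tin, staple_box, eraser, stamp, binder_clip from where it was at the start of the episode below 0.02 m and distance of each of mug, stapler from where it was at the start of the episode below 0.015 m).
It fails at once if the tape or other stock in the lower drawer is touched by the robot (contact force between any of the fingers, the arm and tape above 0.5 N or contact force between any of the fingers, the arm and pin_tin above 0.5 N or contact force between any of the fingers, the arm and staple_box above 0.5 N or contact force between any of the fingers, the arm and eraser above 0.5 N or contact force between any of the fingers, the arm and stamp above 0.5 N or contact force between any of the fingers, the arm and binder_clip above 0.5 N).
It fails at once if stock in the lower drawer is lifted, carried or shifted by more than 20 mm (distance of any of tape, pin_tin, staple_box, eraser, stamp, binder_clip from where it was at the start of the episode above 0.02 m).
It fails at once if the lower drawer is pushed in by more than 12 mm (value of joint lower_drawer above 0.012 m).
It fails at once if the upper drawer is slammed (faster than 0.6 m/s) (velocity of joint upper_drawer below -0.6 m/s).
It fails at once if the mug or stapler is moved by more than 15 mm (distance of any of mug, stapler from where it was at the start of the episode above 0.015 m).
It also fails if it takes over 38 s, if anything falls off the work surface, if the arm or the gripper's body presses on something with over 40 N, if the wrist force passes 120 N, or if a joint passes its speed limit or range.

### The arm

A 6-joint arm with a two-finger parallel gripper is mounted at the origin on the work surface. World frame = base frame: x ahead of the robot, y to its left, z up, the work surface at z = 0. Lengths are in m, angles in rad, forces in N, time in s.
With the tool pointing down it reaches from about 0.275 to 0.725 m from the base axis. Payload 5.6 kg.
Tool frame: the origin (TCP) lies between the finger pads, 19 mm behind the fingertips; this is the grasp point; z points along the fingers, y is the line along which they close (so a half turn about z gives the same grasp; the last joint's range is limited). The gripper opens to 85 mm and grips with 20 to 120 N. Pads are 22 mm wide; open, the fingers measure 114 mm over their backs; the gripper's body (76 mm by 85 mm) begins 54 mm behind the grasp point. The pads swing forward as they close: fully open they stand 13 mm farther back than shut.
Start: joints at [-0.972, 0.255, 0.108, 0, -1.424, -0.285], TCP at [0.17, -0.523, 0.25] pointing down, gripper open.
Joint ranges: [-2.95, 2.95], [-1.21, 1.97], [-1.09, 1.5], [-2.87, 1.71], [-2.94, -0.07], [-3.05, 3.05]. Speed limits (rad/s): [2.57, 2.57, 3.14, 3.14, 3.14, 3.14].

### API

Orientations are given as [roll, pitch, yaw] about the fixed x, y, z axes, in that order (R = Rz(yaw) Ry(pitch) Rx(roll)).
In Python, from rig import robot gives the robot as it stands. The module is installed in compiled form; this text tells all that it offers.
- The arm moves only by the tool apply_moves, never from a script. Its argument "rows" is a list of rows, each a list of 5 numbers: the shift along the tool's x, y, z in mm, then the turn about the tool's z in degrees, then the finger opening in mm, from 0 to 85.4. A call has exactly 5 rows; each row shifts and turns the commanded pose from where the row before left it, along the tool's axes as they then stand; what a row does not reach is not made up. A row lasts 1/10 s, in which the tool goes at most 50 mm and 8.59 degrees, less where a joint would pass 70% of its speed; a pose out of reach is approached as far as the arm can. A call is refused whole if a number of a shift passes 50 or a number of a turn 8.59, either way. A call with a gripper value outside its range is refused whole. The fingers move at their own pace and stop on an object; the grip force is fixed at half the most. Time passes only in rows, so rows that do not move let the fingers close, or fill a call up. It gives the time, the measured TCP pose, the force, the opening and the grip force at its end, in the units of the state.
- robot.sense(): the state, without advancing time (a new reading comes with each control period).
- robot.capture(name): name is "side" or "top"; returns a dict with "image" (400x640x3 uint8, red, green, blue), "z_map" (400x640 float32, m along the optical axis (not along the pixel's ray), 0 where there is no reading), "fx", "fy", "cx", "cy" (pixels), "rvec" (rotation vector, rad) and "tvec" (3), from world to camera coordinates, as OpenCV has them. Camera axes: x right, y down, z forward; pixel columns grow to the right and rows downward; lengths in m; the calibration is good to about 2 mm. A picture is of the moment at which its call begins.
- robot.sign_off(): hands the job in; it is judged then, once.
The state is a dict: "time": time; "q": joint angles; "joint_velocities": joint speeds; "effort": joint torques, N m; "position": TCP position; "ee_rot": TCP orientation; "wrist_force": force on the tool from outside, world axes, zero at the start; "ft_torque": the same for the moment, N m; "width": finger opening in m; "grip_force": force on a finger pad.
Only numpy, scipy, OpenCV 4.12 (cv2) and the standard library are available. Lean on these libraries where they do the work, as an engineer would, in place of code of your own. Each camera call takes 0.05 s, during which the arm holds its last target. There are 200 camera calls.

## Working session

There is one attempt and no reset: what is moved stays moved. The work goes in short steps, Python scripts to look and compute and a tool call to move; the robot and the scene stay as the last step left them, time stands still between calls to the robot, and variables do not carry over. Pictures are saved under pics/ and viewed, at most 10 in all, crops included, and the job is handed in when it is done.

Besides the shell and the picture viewer there is one more tool, called after "Emit:" by a JSON object that holds its "fn" and its "kwargs". apply_moves: Moves the arm, as the interface text tells. Its arguments: {"type":"object","properties":{"rows":{"type":"array"}},"required":["rows"]}

```bash
mkdir -p pics; cat > h.py <<'E'
import numpy as np, cv2
from rig import robot
def cap(n):
    c=robot.capture(n); R=cv2.Rodrigues(np.array(c["rvec"],float))[0]; t=np.array(c["tvec"],float).ravel()
    z=c["z_map"]; v,u=np.mgrid[:z.shape[0],:z.shape[1]]
    P=np.stack([(u-c["cx"])/c["fx"]*z,(v-c["cy"])/c["fy"]*z,z],-1)
    W=(P-t)@R; W[z<=0]=np.nan
    return c["image"],W,c,R,t
def ray(c,R,t,u,v,h):
    d=np.array([(u-c["cx"])/c["fx"],(v-c["cy"])/c["fy"],1])@R; o=-R.T@t
    return o+d*(h-o[2])/d[2]
def save(f,im): cv2.imwrite(f,im[...,::-1])
E
python3 - <<'E'
from h import *
for n in("top","side"):
    im,W,c,R,t=cap(n); save(f"pics/{n}0.png",im); np.savez(n+"0.npz",im=im,W=W); print(n,-R.T@t,R[2])
s=robot.sense(); print(s["time"],s["position"],s["ee_rot"])
E
```

```text
top [ 0.41429759 -0.00398407  1.01416607] [ 0.16853875  0.00473256 -0.98568367]
side [0.06208952 0.62170245 0.90328641] [ 0.45528454 -0.54251616 -0.70596898]
0.1 [ 0.16970708 -0.52274738  0.24918983] [ 3.13989640e+00 -1.08783011e-04 -2.82782311e+00]
```

View pics/top0.png

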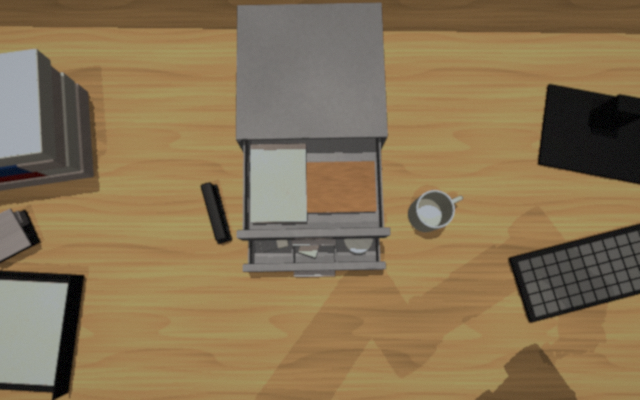

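View pics/side0.png

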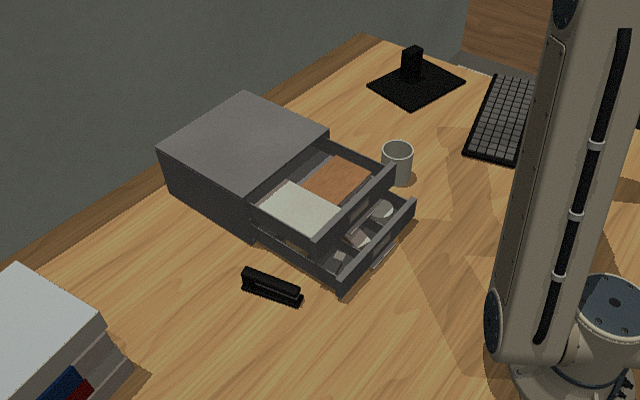

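The top view shows the cabinet (columns 237–386, face near row 138), the upper front panel near row 233, the lower front near row 267, and a round light object near (358,243). The mug is at (435,210) and the stapler at (216,212). The side view agrees.

```bash
python3 - <<'E'
from h import *
from scipy import ndimage
for n in("top0","side0"):
    d=np.load(n+".npz"); W=d["W"]; X,Y,Z=W[...,0],W[...,1],W[...,2]
    near=(X>.2)&(X<.95)&(abs(Y)<.25)
    for nm,lo,hi in(("cabtop",.15,.17),("upper",.142,.1545),("lower",.069,.079)):
        m=near&(Z>lo)&(Z<hi); l,k=ndimage.label(m,np.ones((3,3)))
        for i in range(1,k+1):
            p=W[l==i]
            if len(p)<60: continue
            r=cv2.minAreaRect((p[:,:2]*1000).astype(np.float32)); print(n,nm,len(p),np.round(np.median(p[:,2]),4),[np.round(x,1) for x in r],np.round(cv2.boxPoints(r)).astype(int).tolist())
c=cap("top")
for u,v,h in((236,138,.16),(386,138,.16),(237,4,.16),(382,4,.16),(240,232,.15),(389,231,.15),(244,267,.074),(384,264,.074),(358,243,.044)): print(u,v,h,ray(*c[2:],u,v,h).round(3), c[1][v,u].round(3))
im=c[0][220:285,230:400]; save("pics/crop1.png",cv2.resize(im,None,fx=4.5,fy=4.5,interpolation=cv2.INTER_CUBIC))
E
```

```text
top0 cabtop 18569 0.1602 [array([817.4,   5.5]), array([270.8, 300.3]), np.float64(1.2)] [[679, 153], [685, -147], [956, -142], [950, 158]]
top0 cabtop 115 0.1512 [array([497.3,  24.3]), array([15.4, 70.9]), np.float64(0.3)] [[489, 60], [490, -11], [505, -11], [505, 60]]
top0 cabtop 92 0.1509 [array([498.5, -58.2]), array([13.6, 55.6]), np.float64(0.0)] [[492, -30], [492, -86], [505, -86], [505, -30]]
top0 cabtop 166 0.1512 [array([495.6, 102.8]), array([14.6, 86.7]), np.float64(2.2)] [[487, 146], [490, 59], [505, 60], [501, 146]]
top0 upper 1314 0.1497 [array([497.7,  -0.5]), array([ 16.5, 294.5]), np.float64(1.0)] [[487, 147], [492, -148], [509, -148], [503, 147]]
top0 lower 1113 0.0736 [array([435.3,  -1.5]), array([ 16. , 293.7]), np.float64(1.1)] [[425, 145], [430, -148], [446, -148], [441, 146]]
side0 cabtop 9321 0.158 [array([814.4,   7.6]), array([272.8, 305.6]), np.float64(0.5)] [[677, 159], [679, -146], [952, -144], [949, 162]]
side0 upper 312 0.1481 [array([813.7, 157.7]), array([272.2,  13.5]), np.float64(3.4)] [[677, 156], [678, 143], [950, 159], [949, 172]]
side0 upper 
[... 213 characters left out ...]
[[676, 156], [677, 149], [950, 158], [950, 165]]
side0 lower 806 0.0723 [array([4.329e+02, 1.000e-01]), array([ 18.4, 296. ]), np.float64(1.4)] [[420, 148], [427, -148], [446, -148], [439, 148]]
236 138 0.16 [0.682 0.152 0.16 ] [0.683 0.152 0.158]
386 138 0.16 [ 0.682 -0.143  0.16 ] [ 0.686 -0.145  0.146]
237 4 0.16 [0.971 0.159 0.16 ] [1.074 0.189 0.002]
382 4 0.16 [ 0.97  -0.142  0.16 ] [ 1.072 -0.167  0.004]
240 232 0.15 [0.498 0.141 0.15 ] [0.498 0.141 0.15 ]
389 231 0.15 [ 0.5   -0.145  0.15 ] [ 0.5   -0.146  0.149]
244 267 0.074 [0.433 0.143 0.074] [0.433 0.143 0.073]
384 264 0.074 [ 0.439 -0.146  0.074] [ 0.439 -0.145  0.076]
358 243 0.044 [ 0.484 -0.096  0.044] [ 0.484 -0.096  0.045]
```

View pics/crop1.png

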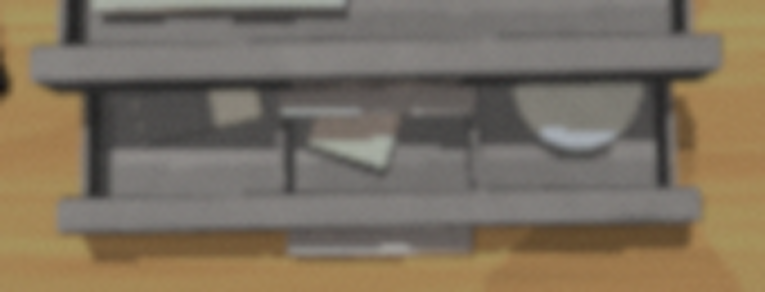

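The numbers agree with the text:

- The cabinet yaw is about +1.1° and its face is at x≈0.682.
- The upper panel's outer face is at x≈0.489, so it is about 0.177 open. Its top is at z 0.150.
- The lower front's top is at z 0.074, x≈0.435.

The crop shows a round item at the front right (580,110), which may be the tape or the tin. I'll move now, fingers closed and tool x turned along the cabinet axis.

Emit:
{"fn": "apply_moves", "kwargs": {"rows": [[0,0,0,8.5,0],[0,0,0,8.5,0],[-20,40,0,0,0],[-20,40,0,0,0],[-20,40,0,0,0]]}}

```text
time: 0.65
position: [0.2279, -0.4007, 0.2494]
ee_rot: [3.141, -0.001, -3.126]
wrist_force: [1.2, -0.3, -0.4]
width: 0.0126
grip_force: 0.0
```

Emit:
{"fn": "apply_moves", "kwargs": {"rows": [[-20,40,0,0,0],[-20,40,0,0,0],[-20,40,0,0,0],[-20,40,0,0,0],[-20,40,0,0,0]]}}

```text
time: 1.15
position: [0.3244, -0.1987, 0.25]
ee_rot: [3.141, 0.0, -3.125]
wrist_force: [2.5, -0.6, 0.2]
width: 0.0002
grip_force: 0.0
```

Emit:
{"fn": "apply_moves", "kwargs": {"rows": [[-20,40,0,0,0],[-20,40,0,0,0],[-20,40,0,0,0],[-20,40,0,0,0],[-20,40,0,0,0]]}}

```text
time: 1.65
position: [0.4211, 0.0032, 0.25]
ee_rot: [3.141, 0.0, -3.124]
wrist_force: [0.7, -1.3, 1.6]
width: 0.0004
grip_force: 0.0
```

Emit:
{"fn": "apply_moves", "kwargs": {"rows": [[0,0,35,0,0],[0,0,40,0,0],[0,0,40,0,0],[-15,0,0,0,0],[-15,0,0,0,0]]}}

```text
time: 2.15
position: [0.4497, 0.0013, 0.1333]
ee_rot: [-3.14, -0.004, -3.124]
wrist_force: [0.2, 0.9, 1.0]
width: -0.0001
grip_force: 0.0
```

Emit:
{"fn": "apply_moves", "kwargs": {"rows": [[-8,0,0,0,0],[-8,0,0,0,0],[-8,0,0,0,0],[-8,0,0,0,0],[-8,0,0,0,0]]}}

```text
time: 2.65
position: [0.4908, 0.0025, 0.135]
ee_rot: [3.141, -0.001, -3.125]
wrist_force: [-2.5, 0.6, 1.7]
width: -0.0003
grip_force: 1.2
```

Emit:
{"fn": "apply_moves", "kwargs": {"rows": [[-10,0,0,0,0],[-10,0,0,0,0],[-10,0,0,0,0],[-10,0,0,0,0],[-10,0,0,0,0]]}}

```text
time: 3.15
position: [0.5417, 0.0034, 0.135]
ee_rot: [3.141, 0.0, -3.124]
wrist_force: [-2.8, 1.0, 1.8]
width: -0.0002
grip_force: 1.3
```

Emit:
{"fn": "apply_moves", "kwargs": {"rows": [[-10,0,0,0,0],[-10,0,0,0,0],[-10,0,0,0,0],[-10,0,0,0,0],[-10,0,0,0,0]]}}

```text
time: 3.65
position: [0.5916, 0.0042, 0.1349]
ee_rot: [3.142, -0.0, -3.124]
wrist_force: [-2.9, 1.4, 1.6]
width: -0.0002
grip_force: 1.3
```

Emit:
{"fn": "apply_moves", "kwargs": {"rows": [[-10,0,0,0,0],[-10,0,0,0,0],[-10,0,0,0,0],[-8,0,0,0,0],[-5,0,0,0,0]]}}

```text
time: 4.15
position: [0.6346, 0.0048, 0.1348]
ee_rot: [-3.141, -0.0, -3.125]
wrist_force: [-2.3, 1.2, 0.6]
width: -0.0001
grip_force: 1.1
```

Emit:
{"fn": "apply_moves", "kwargs": {"rows": [[-3,0,0,0,0],[-3,0,0,0,0],[-3,0,0,0,0],[-2,0,0,0,0],[-1,0,0,0,0]]}}

```text
time: 4.65
position: [0.6458, 0.005, 0.1348]
ee_rot: [-3.141, -0.0, -3.125]
wrist_force: [-1.8, 0.5, -1.7]
width: -0.0001
grip_force: 1.0
```

Emit:
{"fn": "apply_moves", "kwargs": {"rows": [[-2,0,0,0,0],[-2,0,0,0,0],[-2,0,0,0,0],[-2,0,0,0,0],[-2,0,0,0,0]]}}

```text
time: 5.15
position: [0.6548, 0.0051, 0.1348]
ee_rot: [-3.141, -0.003, -3.125]
wrist_force: [-11.1, 0.2, 3.3]
width: 0.0002
grip_force: 5.4
```

Emit:
{"fn": "apply_moves", "kwargs": {"rows": [[-1,0,0,0,0],[-1,0,0,0,0],[-1,0,0,0,0],[0,0,0,0,0],[0,0,0,0,0]]}}

```text
time: 5.65
position: [0.6548, 0.0051, 0.1349]
ee_rot: [-3.141, -0.009, -3.125]
wrist_force: [-17.3, 1.3, 6.9]
width: 0.0004
grip_force: 8.4
```

The force rises and the tool stops at x=0.655, as predicted for shut. I'll back off, rise clear and look.

Emit:
{"fn": "apply_moves", "kwargs": {"rows": [[5,0,0,0,0],[20,0,0,0,0],[30,0,-10,0,0],[0,0,-45,0,0],[0,0,-45,0,0]]}}

```text
time: 6.15
position: [0.6026, 0.0039, 0.2355]
ee_rot: [-3.14, -0.002, -3.124]
wrist_force: [2.0, 0.4, 0.7]
width: 0.0003
grip_force: 0.0
```

Emit:
{"fn": "apply_moves", "kwargs": {"rows": [[0,-40,-20,0,0],[0,-45,0,0,0],[0,-45,0,0,0],[0,-45,0,0,0],[0,-45,0,0,0]]}}

```text
time: 6.65
position: [0.6085, -0.2176, 0.2562]
ee_rot: [-3.14, 0.004, -3.124]
wrist_force: [0.8, 0.0, 1.0]
width: 0.0
grip_force: 0.0
```

```bash
python3 - <<'E'
from h import *
for n in("top","side"):
    im,W,c,R,t=cap(n); np.savez(n+"1.npz",im=im,W=W)
    if n=="top": a=im[120:290,225:400]; save("pics/top1.png",cv2.resize(a,None,fx=3.4,fy=3.4,interpolation=cv2.INTER_CUBIC))
    else: a=im[130:310,230:430]; save("pics/side1.png",cv2.resize(a,None,fx=3.3,fy=3.3,interpolation=cv2.INTER_CUBIC))
    m=(abs(W[...,2]-.148)<.004)&(W[...,0]>.45)&(W[...,0]<.69)&(abs(W[...,1])<.13); p=W[m]; print(n,"upper panel x",np.percentile(p[:,0],[5,50,95]))
    m=(abs(W[...,2]-.074)<.004)&(W[...,0]>.4)&(W[...,0]<.46)&(abs(W[...,1])<.02); print("lower x",np.median(W[m][:,0]))
    # candidates: round tops at z~.044
    m=((abs(W[...,2]-.044)<.006)&(W[...,0]>.44)&(W[...,0]<.64)&(abs(W[...,1])<.14)).astype(np.uint8)
    k,l,s,ce=cv2.connectedComponentsWithStats(m)
    for i in range(1,k):
        if s[i,4]>60:
            p=W[l==i]; print(s[i],p.mean(0).round(4),(p.min(0)).round(3),p.max(0).round(3),im[l==i].mean(0).round())
E
```

```text
top upper panel x [0.66576881 0.67284058 0.68101614]
lower x 0.43773938437273313
[256 185  28  28 504] [0.5806 0.0957 0.0438] [0.551 0.066 0.038] [0.611 0.126 0.049] [165. 168. 133.]
[299 224   9  29 100] [0.4873 0.0208 0.0407] [0.465 0.014 0.038] [0.526 0.031 0.044] [166. 162. 150.]
[309 225   7  31  96] [0.4926 0.0028 0.0408] [ 0.459 -0.003  0.038] [0.523 0.009 0.046] [155. 155. 143.]
side upper panel x [0.66437487 0.67187936 0.68168051]
lower x 0.4325391451352347
[324 175  80  36 338] [ 0.5552 -0.1171  0.0442] [ 0.457 -0.138  0.038] [ 0.63 -0.05  0.05] [48. 46. 44.]
[300 194  51  23 184] [ 0.6002 -0.0226  0.0443] [ 0.542 -0.045  0.038] [0.628 0.045 0.05 ] [51. 49. 47.]
[367 199  27  20 415] [ 0.493  -0.0931  0.0423] [ 0.463 -0.128  0.038] [ 0.524 -0.063  0.047] [94. 92. 83.]
[331 211  52  24 182] [ 0.5094 -0.0236  0.0445] [ 0.454 -0.047  0.038] [0.535 0.043 0.05 ] [51. 49. 47.]
[275 217  53  22 184] [0.5989 0.0668 0.0439] [0.537 0.046 0.038] [0.626 0.127 0.05 ] [50. 48. 46.]
[342 224  27  25 242] [0.4883 0.0083 0.0396] [ 0.456 -0.02   0.038] [0.522 0.034 0.044] [174. 168. 152.]
[286 230  27  22 371] [0.5778 0.0968 0.042 ] [0.547 0.068 0.038] [0.609 0.124 0.047] [168. 146. 105.]
[309 235  51  24 171] [0.5083 0.0639 0.044 ] [0.451 0.044 0.038] [0.532 0.121 0.05 ] [51. 49. 47.]
[293 256  42  27 126] [0.4967 0.1384 0.0442] [0.447 0.135 0.038] [0.559 0.14  0.05 ] [53. 51. 49.]
```

View pics/top1.png

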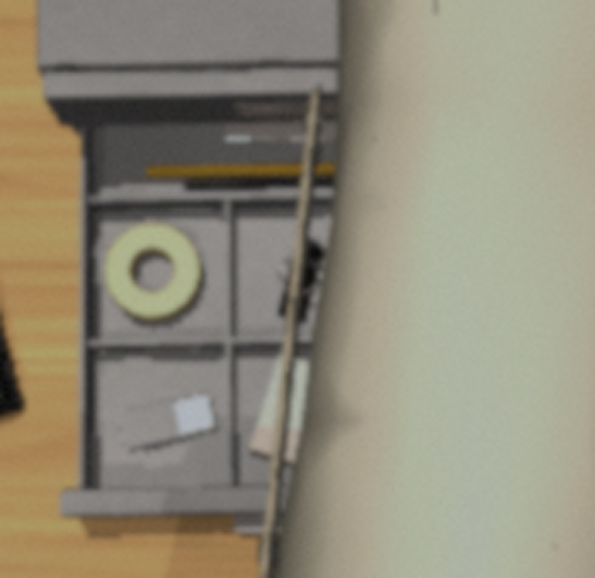

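View pics/side1.png

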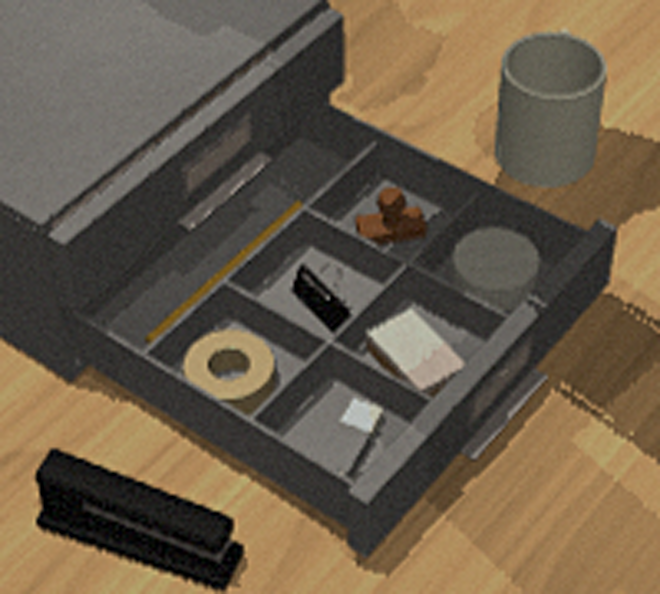

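The drawer is shut: its panel spans x 0.666–0.681 on the face. The cream ring is at the rear left (crop (153,270) in top, (229,365) in side). Both views put it at about (0.580, 0.096) with its top at z≈0.043. I'll go over it with the TCP at z≈0.093.

Emit:
{"fn": "apply_moves", "kwargs": {"rows": [[4,45,0,0,0],[4,45,0,0,0],[4,45,0,0,0],[4,45,0,0,0],[4,45,0,0,0]]}}

```text
time: 7.25
position: [0.5842, 0.0111, 0.2561]
ee_rot: [3.141, 0.004, -3.124]
wrist_force: [1.7, 0.2, -0.3]
width: 0.0002
grip_force: 0.0
```

Emit:
{"fn": "apply_moves", "kwargs": {"rows": [[0,45,0,0,0],[0,40,0,0,0],[0,5,0,0,0],[0,0,0,0,0],[0,0,0,0,0]]}}

```text
time: 7.75
position: [0.5826, 0.0987, 0.2555]
ee_rot: [3.142, 0.001, -3.125]
wrist_force: [-0.2, -0.4, 0.4]
width: -0.0
grip_force: 0.0
```

Down 162 mm, then settle.

Emit:
{"fn": "apply_moves", "kwargs": {"rows": [[3,-2,30,0,0],[0,0,35,0,0],[0,0,35,0,0],[0,0,25,0,0],[0,0,10,0,0]]}}

```text
time: 8.25
position: [0.5781, 0.0951, 0.1175]
ee_rot: [-3.14, -0.004, -3.127]
wrist_force: [0.1, -0.7, 0.1]
width: -0.0
grip_force: 0.0
```

Emit:
{"fn": "apply_moves", "kwargs": {"rows": [[0,0,10,0,0],[0,0,10,0,0],[0,0,7,0,0],[0,0,0,0,0],[0,0,0,0,0]]}}

```text
time: 8.75
position: [0.5796, 0.0971, 0.0935]
ee_rot: [3.141, 0.001, -3.124]
wrist_force: [-0.6, 0.4, 0.9]
width: -0.0
grip_force: 0.0
```

```bash
python3 - <<'E'
from h import *
im,W,c,R,t=cap("side"); a=im[130:310,230:430]; save("pics/side2.png",cv2.resize(a,None,fx=3.3,fy=3.3,interpolation=cv2.INTER_CUBIC))
s=robot.sense(); print(s["time"],s["position"],s["wrist_force"])
E
```

```text
8.8 [0.57974042 0.09712501 0.09371174] [-0.62227227 -0.59043494 -0.37290469]
```

View pics/side2.png

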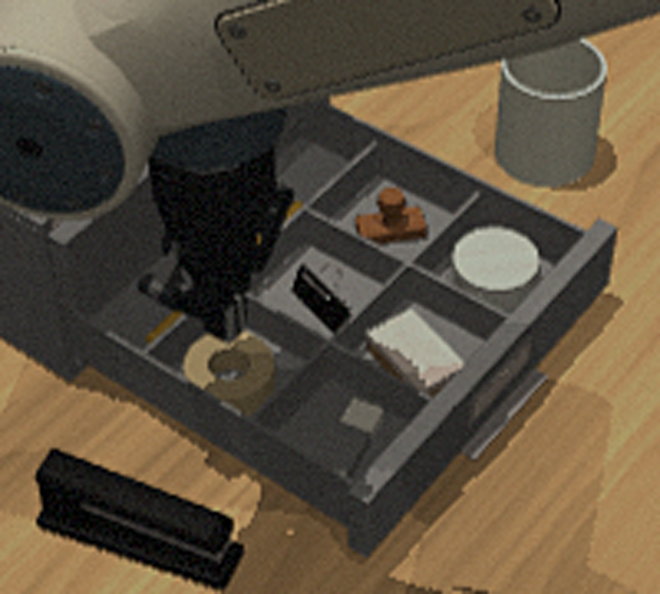

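The fingertips (crop (232,335)) hang just above the ring with nothing touched or shifted. I'll hold here for over two seconds.

Emit:
{"fn": "apply_moves", "kwargs": {"rows": [[0,0,0,0,0],[0,0,0,0,0],[0,0,0,0,0],[0,0,0,0,0],[0,0,0,0,0]]}}

```text
time: 9.3
position: [0.5792, 0.097, 0.093]
ee_rot: [-3.142, 0.0, -3.124]
wrist_force: [0.1, -0.8, -0.1]
width: 0.0002
grip_force: 0.0
```

Emit:
{"fn": "apply_moves", "kwargs": {"rows": [[0,0,0,0,0],[0,0,0,0,0],[0,0,0,0,0],[0,0,0,0,0],[0,0,0,0,0]]}}

```text
time: 9.8
position: [0.5793, 0.097, 0.093]
ee_rot: [-3.142, -0.0, -3.124]
wrist_force: [-0.8, -0.4, -0.5]
width: 0.0001
grip_force: 0.0
```

Emit:
{"fn": "apply_moves", "kwargs": {"rows": [[0,0,0,0,0],[0,0,0,0,0],[0,0,0,0,0],[0,0,0,0,0],[0,0,0,0,0]]}}

```text
time: 10.3
position: [0.5793, 0.0969, 0.093]
ee_rot: [3.142, 0.0, -3.124]
wrist_force: [-0.6, -0.2, 0.2]
width: 0.0
grip_force: 0.0
```

Emit:
{"fn": "apply_moves", "kwargs": {"rows": [[0,0,0,0,0],[0,0,0,0,0],[0,0,0,0,0],[0,0,0,0,0],[0,0,0,0,0]]}}

```text
time: 10.8
position: [0.5792, 0.0969, 0.093]
ee_rot: [-3.142, -0.0, -3.124]
wrist_force: [-0.0, 0.5, -0.2]
width: -0.0003
grip_force: 0.0
```

Emit:
{"fn": "apply_moves", "kwargs": {"rows": [[0,0,0,0,0],[0,0,0,0,0],[0,0,0,0,0],[0,0,0,0,0],[0,0,0,0,0]]}}

```text
time: 11.3
position: [0.5792, 0.097, 0.093]
ee_rot: [-3.142, -0.0, -3.125]
wrist_force: [0.8, 0.7, 0.4]
width: 0.0001
grip_force: 0.0
```

Emit:
{"fn": "apply_moves", "kwargs": {"rows": [[0,0,0,0,0],[0,0,0,0,0],[0,0,0,0,0],[0,0,0,0,0],[0,0,0,0,0]]}}

```text
time: 11.8
position: [0.5792, 0.0969, 0.093]
ee_rot: [-3.142, -0.0, -3.125]
wrist_force: [-0.1, -0.2, -0.1]
width: 0.0
grip_force: 0.0
```

```bash
python3 -c "
from rig import robot
s=robot.sense(); print(s['time'],s['position'],s['wrist_force']); print(robot.sign_off())"
```

```text
11.8 [0.57923601 0.09693341 0.09295705] [-0.05276732 -0.20783367 -0.1368578 ]
the job is handed in; nothing more can be done
None
```

I pushed the upper drawer shut at about 0.1 m/s, held the fingertips about 3 cm above the middle of the tape for 3 s, and handed the job in still pointing; no verdict was returned, and I saw nothing in the lower drawer or on the desk touched or moved.

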